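# Slide a flat cover plate off the stand's edge and weigh it

### The job

The long cover plate lies too flat on the low white stand to be picked up there: keeping it flat on the stand, slide it over the stand's slotted right-hand edge until about a third of its length sticks out. Then grip it across that overhanging end, lift it and set it down gently, flat and centred on the round pan of the balance, and let go. Leave the short plate beside it where it lies.

Things in the scene. Friction and masses are not known exactly. Their poses are not given: they have to be found in the camera images.
- plate_mid (a point): Centre (half-way up) of the long plate: loose, flat, dark steel, 150 mm long (its y), 56 mm wide (its x), 4 mm thick, 0.12 kg, three black dots (no holes). Its y points away from the slotted edge within 6 degrees; near end 5 to 35 mm short of that edge, over 50 mm of stand free beyond its far end. Push that end face with the fingertips 1 to 2 mm above the stand. Over half out, it tips off.
- stand_edge (a point): Middle of the top of the slotted edge of the white stand, a fixed flat-topped box 250 mm (x) by 270 mm (y), 70 mm high. The edge is on the robot's right (-y), with black slots in the face below it. Site axes: y from the edge inwards over the stand, x along the edge, z up. Under the overhang the bench is clear.
- pan_centre (a point): Centre of the top face of the balance's fixed round steel pan, 76 mm across, 6 mm thick, 100 mm above the bench on a 24 mm stem; z up. The balance's white body (190 by 230 mm) ends 44 mm below the pan's top, so fingertips can reach down past the pan. The plate may lie on it at any heading.
- short_mid (a point): Centre (half-way up) of the short plate: like the long one but 85 mm long, with two black dots. Loose on the stand beside the long plate, on either side of it, about 44 mm between them; to be left alone.
There are look-alikes about, which are no part of the job. What is shaped like the part that bears plate_mid but green or yellow is not meant.

How it is judged:
On the way:
1. the long plate lies flat on the stand with at least 28 mm of its length sticking out over the slotted edge (y of plate_mid in the frame of stand_edge between -0.01 and 0.047 m and z of plate_mid in the frame of stand_edge between -0.003 and 0.006 m and angle between plate_mid's own z axis and vertical below 0.06 rad), for 0.2 s.
At the end, for the whole second after the job is handed in: The long plate lies at rest and flat (within 5 degrees) on the balance pan, its centre within 20 mm of the pan's centre, and the short plate lies within 25 mm of where it started (horizontal distance between plate_mid and pan_centre below 0.02 m and z of plate_mid in the frame of pan_centre between -0.001 and 0.006 m and angle between plate_mid's own z axis and vertical below 0.09 rad and linear speed of plate below 0.02 m/s and distance of short_mid from where it was at the start of the episode below 0.025 m); the robot touches nothing.
It fails at once if the short plate is moved by more than 25 mm (distance of short_mid from where it was at the start of the episode above 0.025 m).
It fails at once if the long plate is dropped on the balance: let go while its centre is more than 30 mm above the pan (horizontal distance between plate_mid and pan_centre below 0.08 m and z of plate_mid in the frame of pan_centre above 0.03 m and contact force between plate and the fingers below 0.05 N).
It also fails if it takes over 54 s, if anything falls off the work surface, if the arm or the gripper's body presses on something with over 40 N, if the wrist force passes 120 N, or if a joint passes its speed limit or range.

### The arm

A 7-joint arm with a two-finger parallel gripper is mounted at the origin on the work surface. World frame = base frame: x ahead of the robot, y to its left, z up, the work surface at z = 0. Lengths are in m, angles in rad, forces in N, time in s.
With the tool pointing down it reaches from about 0.425 to 0.925 m from the base axis. Payload 6.8 kg.
Tool frame: the origin (TCP) lies midway between the tips of the shut fingers; the grasp point (between the pads) lies 19 mm behind it; z points along the fingers, y is the direction in which the jaws open and shut (so a half turn about z gives the same grasp; the last joint's range is limited). The gripper opens to 85 mm and grips with 20 to 120 N. Pads are 22 mm wide; open, the fingers measure 114 mm over their backs; the gripper's body (76 mm by 85 mm) begins 54 mm behind the grasp point. The pads swing forward as they close: fully open they stand 13 mm farther back than shut.
Start: joints at [1.165, 0.477, 0.022, 1.555, -0.011, 1.109, -0.083], TCP at [0.198, -0.645, 0.231] pointing down, gripper open.
Joint ranges: [-2.96, 2.96], [-0.34, 2.1], [-1.41, 1.46], [0.24, 2.44], [-1.37, 4.51], [0.17, 1.92], [-2.96, 2.96]. Speed limits (rad/s): [2.39, 2.39, 3.14, 3.14, 3.14, 3.14, 3.14].

### API

Orientations are given as a unit quaternion [w, x, y, z].
In Python, from station import status, eyes, workorder gives the robot as it stands. The module is installed in compiled form; this text tells all that it offers.
- The arm moves only by the shell command python3 -m jog 'ROWS' [FORCE]. ROWS is text: rows parted by semicolons, each of 7 numbers parted by spaces: the shift along the tool's x, y, z in m, then the turn, a rotation vector about the tool's x, y, z in degrees, then the finger opening in m, from 0 to 0.0854. In form: dx dy dz rx ry rz jaw; .... A call has 1 to 5 rows; each row is the pose to reach, as a shift and turn from the pose commanded when the call began, along the tool's axes at that moment; what a row does not reach only later rows make up. A row lasts 1/10 s, in which the tool goes at most 50 mm and 8.59 degrees, less where a joint would pass 70% of its speed; a pose out of reach is approached as far as the arm can. A call with a gripper value outside its range is refused whole. The fingers move at their own pace and stop on an object; FORCE is the grip in N (left out, the last holds). Time passes only in rows, so rows that repeat a pose let the fingers close. It gives the time, the measured TCP pose, the force and the opening at its end, in the units of the state.
- status.get_obs(): the state, without advancing time (a new reading comes with each control period).
- eyes.read_camera(name): name is "side" or "top"; returns a dict with "image" (480x640x3 uint8, red, green, blue), "intrinsics" (3x3 intrinsics, pixels), "position" and "orientation" of the camera in the world. Camera axes: x right, y up, looking along -z (the intrinsics and any distortion apply to the point x, -y, -z); pixel columns grow to the right and rows downward; lengths in m; the calibration is good to about 2 mm. A picture is of the moment at which its call begins. There is no depth.
- workorder.hand_in(): hands the job in, once; it reports no verdict.
The state is a dict: "t": time; "q": joint angles; "joint_vel": joint speeds; "joint_torque": joint torques, N m; "eef_pos": TCP position; "tool_rot": TCP orientation; "contact_force": force on the tool from outside, world axes, zero at the start; "torque": the same for the moment, N m; "gripper_width": opening from 0.0 (shut) to 1.0 (fully open).
Only numpy, scipy, OpenCV 4.12 (cv2) and the standard library are available. Lean on these libraries where they do the work, as an engineer would, in place of code of your own. Each camera call takes 0.05 s, during which the arm holds its last target.

## Working session

There is one attempt and no reset: what is moved stays moved. The work goes in short steps, Python scripts to look and compute and a shell command to move; the robot and the scene stay as the last step left them, time stands still between calls to the robot, and variables do not carry over. Pictures are saved under pics/ and viewed, and the job is handed in when it is done.

```bash
mkdir -p pics
cat > h.py <<'E'
import numpy as np, cv2
from scipy.spatial.transform import Rotation as R
from station import status, eyes, workorder
def q2R(q): return R.from_quat([q[1],q[2],q[3],q[0]]).as_matrix()
def cast(c,u,v,z):
    K=np.array(c["intrinsics"]);p=np.array(c["position"]);M=q2R(c["orientation"])
    d=np.linalg.inv(K)@np.array([u,v,1.]); d=M@np.array([d[0],-d[1],-d[2]])
    return p+d*(z-p[2])/d[2]
def proj(c,P):
    K=np.array(c["intrinsics"]);p=np.array(c["position"]);M=q2R(c["orientation"])
    d=M.T@(np.array(P)-p); w=K@np.array([d[0],-d[1],-d[2]]); return w[:2]/w[2]
def snap(n,f):
    c=eyes.read_camera(n); cv2.imwrite(f"pics/{f}.png",c["image"][:,:,::-1]); return c
E
python3 - <<'E'
from h import *
o=status.get_obs(); print({k:np.round(v,3) for k,v in o.items()})
for n in("top","side"):
    c=snap(n,n+"0"); print({k:v for k,v in c.items() if k!="image"})
E
```

```text
{'t': np.float64(0.0), 'q': array([ 1.165,  0.478,  0.022,  1.556, -0.012,  1.109, -0.083]), 'joint_vel': array([-0.001, -0.001, -0.   , -0.   , -0.001,  0.001,  0.001]), 'joint_torque': array([ 1.0000e-03, -5.9645e+01,  1.6080e+00, -2.8119e+01,  1.2000e-02,
        9.0000e-03,  0.0000e+00]), 'eef_pos': array([ 0.198, -0.645,  0.23 ]), 'tool_rot': array([-0.001,  0.989,  0.148, -0.   ]), 'contact_force': array([-0.062,  0.14 , -0.93 ]), 'torque': array([-0.025,  0.014,  0.031]), 'gripper_width': np.float64(0.996)}
{'intrinsics': array([[443.47660101,   0.        , 321.44221544],
       [  0.        , 443.47660101, 231.66671909],
       [  0.        ,   0.        ,   1.        ]]), 'position': array([0.2540316 , 0.097942  , 1.16702758]), 'orientation': array([-0.70065681, -0.06336153,  0.05970993,  0.7081667 ])}
{'intrinsics': array([[471.62554799,   0.        , 324.63494427],
       [  0.        , 471.62554799, 232.88475392],
       [  0.        ,   0.        ,   1.        ]]), 'position': array([0.37076428, 0.92115693, 0.80483346]), 'orientation': array([-0.03374066, -0.0270627 ,  0.41029364,  0.91092717])}
```

View pics/top0.png

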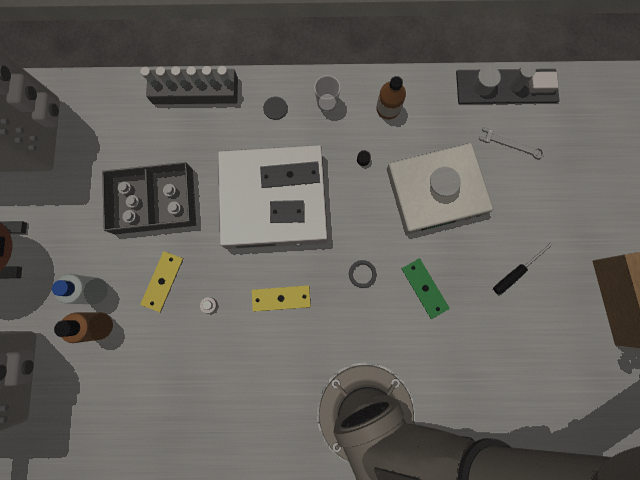

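View pics/side0.png

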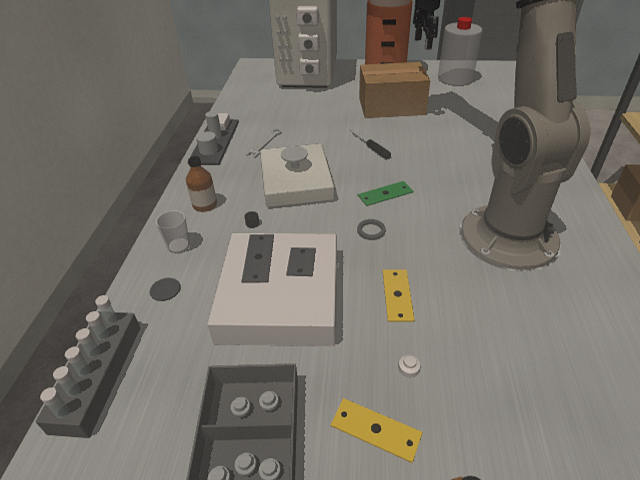

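The pictures show the white stand at top (272,197), with the dark three-dot plate at (290,174) and the two-dot plate at (287,211). The pan is at (445,182). The candidates are dark (290,174), yellow (162,281) and (281,298), and green (425,288). Only the dark three-dot plate on the stand fits. I'll measure it and confirm it in an enlarged crop.

Run:
```python
from h import *
c=eyes.read_camera("top"); s=eyes.read_camera("side")
im=c["image"]; cv2.imwrite("pics/crop.png",cv2.resize(im[130:260,205:505],None,fx=2.6,fy=2.6,interpolation=cv2.INTER_CUBIC)[:,:,::-1])
cv2.imwrite("pics/crops.png",cv2.resize(s["image"][130:350,200:350],None,fx=2.6,fy=2.6,interpolation=cv2.INTER_CUBIC)[:,:,::-1])
def rects(c,roi,z,zs=0.07):
    x0,y0,x1,y1=roi; g=cv2.cvtColor(c["image"],cv2.COLOR_RGB2GRAY)[y0:y1,x0:x1]
    m=(g<120).astype(np.uint8)
    cs,_=cv2.findContours(m,cv2.RETR_EXTERNAL,cv2.CHAIN_APPROX_NONE)
    for k in cs:
        if cv2.contourArea(k)<300: continue
        P=np.array([cast(c,a+x0,b+y0,z)[:2] for a,b in k[:,0]],np.float32)
        r=cv2.minAreaRect(P*1000); print("dark",np.round(r[0],1),np.round(r[1],1),round(r[2],2), "px",k[:,0].mean(0)+[x0,y0])
rects(c,(240,155,322,228),.074)
rects(s,(238,233,320,287),.074)
# stand top: bright
def white(c,roi,z,th):
    x0,y0,x1,y1=roi; g=cv2.cvtColor(c["image"],cv2.COLOR_RGB2GRAY)[y0:y1,x0:x1]
    m=(g>th).astype(np.uint8)
    cs,_=cv2.findContours(m,cv2.RETR_EXTERNAL,cv2.CHAIN_APPROX_NONE); k=max(cs,key=cv2.contourArea)
    P=np.array([cast(c,a+x0,b+y0,z)[:2] for a,b in k[:,0]],np.float32)
    r=cv2.minAreaRect(P*1000); print("white",np.round(r[0],1),np.round(r[1],1),round(r[2],2)); print(np.round(cv2.boxPoints(r)))
for th in(165,185,200):white(c,(205,135,345,260),.07,th)
g=cv2.cvtColor(c["image"],cv2.COLOR_RGB2GRAY)
print(g[200,310:345]); print(g[182,425:465])
gs=cv2.cvtColor(s["image"],cv2.COLOR_RGB2GRAY); print(gs[157,275:315]); print(gs[300,205:350:6]);print(gs[320:350,270])
```

```text
dark [500.3 189.2] [86.2 57.1] 89.81 px [286.83486239 211.46788991]
dark [596.4 182.8] [ 58.5 150.4] 4.61 px [289.5        174.38461538]
dark [499.8 194.5] [57.2 86.8] 1.27 px [301.0776699 261.6407767]
dark [596.6 186.6] [ 57.8 152.4] 4.64 px [258.         258.55244755]
white [588.4 103.6] [ 2.6 18.7] 89.43
[[579. 102.]
 [598. 102.]
 [598. 105.]
 [579. 105.]]Traceback (most recent call last):
  File "<stdin>", line 22, in <module>
  File "<stdin>", line 19, in white
ValueError: max() iterable argument is empty
```

View pics/crop.png

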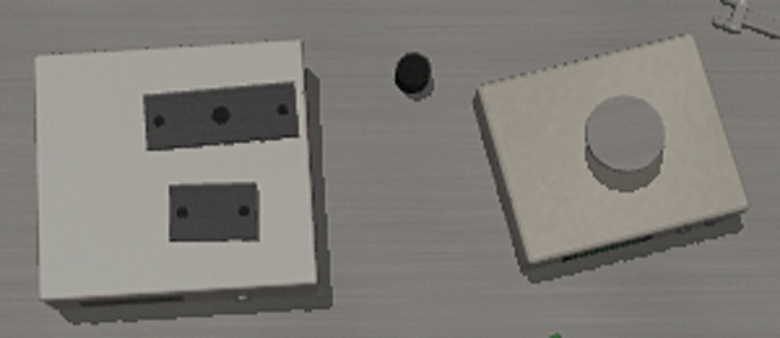

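View pics/crops.png

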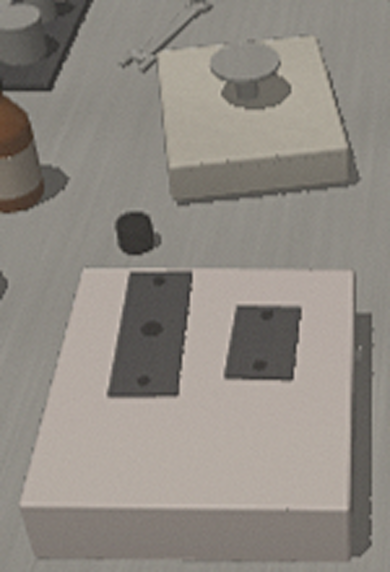

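Run:
```python
from h import *
c=eyes.read_camera("top"); s=eyes.read_camera("side")
def blob(c,roi,z,f,circ=False):
    x0,y0,x1,y1=roi; hsv=cv2.cvtColor(c["image"],cv2.COLOR_RGB2GRAY)[y0:y1,x0:x1]
    m=f(hsv).astype(np.uint8)
    cs,_=cv2.findContours(m,cv2.RETR_EXTERNAL,cv2.CHAIN_APPROX_NONE); k=max(cs,key=cv2.contourArea)
    P=np.array([cast(c,a+x0,b+y0,z)[:2] for a,b in k[:,0]],np.float32)*1000
    if circ: print("circ",cv2.minEnclosingCircle(P), cv2.fitEllipse(P)); return
    r=cv2.minAreaRect(P); print("rect",np.round(r[0],1),np.round(r[1],1),round(r[2],2)); print(np.round(cv2.boxPoints(r)))
for th in(138,146,154): blob(c,(205,135,345,260),.07,lambda g:g>th)
g=cv2.cvtColor(c["image"],cv2.COLOR_RGB2GRAY)
print(g[200,310:345]); print(g[182,425:465]); print(g[150:205,445])
gs=cv2.cvtColor(s["image"],cv2.COLOR_RGB2GRAY); print(gs[157,275:315]); print(gs[140:175,294]); print(gs[320:350,270],gs[225:240,300])
```

```text
rect [546.7 230.3] [245.9 266.1] 2.93
[[417. 357.]
 [431.  91.]
 [676. 104.]
 [663. 370.]]
rect [546.8 230.6] [245.3 265. ] 2.86
[[418. 357.]
 [431.  92.]
 [676. 104.]
 [663. 369.]]
rect [547.  230.7] [243.5 264.2] 2.97
[[419. 356.]
 [432.  92.]
 [675. 105.]
 [662. 369.]]
[162 161 162 161 160 162 161 161 161 161 160 162 161 161 115  69  72  73
  71  73 125 122 121 122 123 122 121 120 123 121 122 122 122 122 120]
[148 150 152 152 153  95 123 123 122 123 122 121 121 122 122 119 121 121
 122 120 122 124 123 122 124 124 123 123 123 121 121 120 121 121 119 129
 155 152 153 152]
[151 152 150 149 151 152 154 151 152 151 153 153 151 152 150 153 140 123
 123 120 120 118 120 122 122 122 120 122 120 123 122 120 122 123 122 118
 118 118 118 121 119 121 123 124 125 101  81  91  92  91  91  93  90  88
 151]
[170 167 168 167 171 176 121 113 138 137 137 137 140 141 138 138 137 136
 136 139 137 134 136 136 136 136 137 142 138 110  91 124 172 172 165 168
 165 164 163 169]
[144 141 142 142 141 144 141 138 135 138 139 131 138 138 136 135 136 139
 138 141 128 106  95  95  95  94  93  94  93 103 103 104 151 169 169]
[174 172 173 172 185 159 126 122 126 126 122 125 124 125 125 121 121 122
 121 123 119 124 122 120 126 123 129 137 137 138] [140 138 138 140 139 138 140 134 151 167 173 172 172 170 173]
```

Run:
```python
from h import *
c=eyes.read_camera("top"); s=eyes.read_camera("side")
def blob(c,roi,z,lo,hi):
    x0,y0,x1,y1=roi; g=cv2.cvtColor(c["image"],cv2.COLOR_RGB2GRAY)[y0:y1,x0:x1]
    m=cv2.morphologyEx(((g>lo)&(g<hi)).astype(np.uint8),cv2.MORPH_OPEN,np.ones((5,5),np.uint8))
    cs,_=cv2.findContours(m,cv2.RETR_EXTERNAL,cv2.CHAIN_APPROX_NONE); k=max(cs,key=cv2.contourArea)
    P=np.array([cast(c,a+x0,b+y0,z)[:2] for a,b in k[:,0]],np.float32)*1000
    print(cv2.minEnclosingCircle(P), cv2.fitEllipse(P), k[:,0].mean(0)+[x0,y0])
blob(c,(420,155,470,202),.1,110,138)
blob(s,(272,146,316,178),.1,122,150)
# stand edge in side view: corners
for u,v in[(232,234),(337,234)]: print(cast(s,u,v,.07))
print(np.round(proj(c,[.596,.185,.074])))
```

```text
((567.740234375, -206.93910217285156), 37.52666091918945) ((567.8214721679688, -206.94149780273438), (71.42169952392578, 72.5080795288086), 2.4398081302642822) [445.24691358 180.43209877]
((569.5521240234375, -207.99266052246094), 39.73316955566406) ((567.8421020507812, -206.826904296875), (69.04598236083984, 74.25243377685547), 17.814409255981445) [293.84745763 152.71186441]
[0.6745361 0.1102181 0.07     ]
[0.42694369 0.0954832  0.07      ]
[289. 175.]
```

```bash
cat >> h.py <<'E'
def st():
    o=status.get_obs(); M=q2R(o["tool_rot"]); hd=np.degrees(np.arctan2(M[1,0],M[0,0]))
    return o,np.array(o["eef_pos"]),M,hd
def plan(P,hd=None):
    "world target, tool-x heading (deg), tool straight down -> shift mm in tool axes & rotvec deg"
    o,p,M,h=st()
    hd=h if hd is None else hd
    a=np.radians(hd); T=np.array([[np.cos(a),np.sin(a),0],[np.sin(a),-np.cos(a),0],[0,0,-1.]])
    print("t",round(float(o["t"]),2),"at",np.round(p*1e3,1),"hd",round(h,2),"F",np.round(o["contact_force"],1),"w",round(float(o["gripper_width"]),3))
    print(" shift",np.round(M.T@(np.array(P)-p),4)," turn",np.round(R.from_matrix(M.T@T).as_rotvec(degrees=True),2))
E
python3 -c "
from h import *
plan([.40,-.50,.23],57)"
```

```text
t 0.4 at [ 198.1 -645.2  231.2] hd 17.06 F [0.5 0.1 0.4] w 0.999
 shift [ 0.2357 -0.0796  0.0012]  turn [-1.000e-02 -1.000e-02 -3.994e+01]
```

```bash
python3 -m jog '0.047 -0.016 0 0 0 -8 0; 0.094 -0.032 0 0 0 -16 0; 0.141 -0.048 0 0 0 -24 0; 0.188 -0.064 0 0 0 -32 0; 0.235 -0.080 0 0 0 -40 0'; python3 -c "
from h import *
print(np.round(status.get_obs()['q'],2))
plan([.54,-.3,.23],94.6)"
```

```text
t: 0.9
eef_pos: [0.4006, -0.4986, 0.2316]
tool_rot: [0.0, 0.877, 0.48, 0.0]
contact_force: [0.4, -0.5, -0.1]
gripper_width: 0.145
[ 0.94  0.43 -0.19  1.63  0.09  1.09  0.15]
t 0.9 at [ 400.6 -498.6  231.6] hd 57.37 F [ 0.4 -0.5 -0.1] w 0.145
 shift [0.2424 0.0103 0.0016]  turn [ 3.000e-02  3.000e-02 -3.723e+01]
```

```bash
python3 -m jog '0.048 0.002 0 0 0 -7.5 0; 0.096 0.004 0 0 0 -15 0; 0.145 0.006 0 0 0 -22.4 0; 0.194 0.008 0 0 0 -29.8 0; 0.242 0.010 0 0 0 -37.2 0'; python3 -c "
from h import *
plan([.588,.285,.15],94.6)"
```

```text
t: 1.4
eef_pos: [0.5402, -0.3005, 0.2316]
tool_rot: [0.0, 0.678, 0.735, 0.0]
contact_force: [0.8, -1.7, -0.0]
gripper_width: 0.001
t 1.4 at [ 540.2 -300.5  231.6] hd 94.56 F [ 0.8 -1.7 -0. ] w 0.001
 shift [0.5799 0.0941 0.0814]  turn [ 0.03  0.02 -0.04]
```

```bash
python3 -m jog '0.048 0.008 0 0 0 0 0; 0.096 0.016 0 0 0 0 0; 0.145 0.024 0 0 0 0 0; 0.194 0.032 0 0 0 0 0; 0.242 0.039 0 0 0 0 0' && python3 -m jog '0.048 0.008 0 0 0 0 0; 0.096 0.016 0 0 0 0 0; 0.145 0.024 0 0 0 0 0; 0.194 0.032 0 0 0 0 0; 0.242 0.039 0 0 0 0 0' &&  python3 -m jog '0.048 0.008 0 0 0 0 0; 0.096 0.016 0.02 0 0 0 0; 0.1 0.016 0.06 0 0 0 0;0.1 0.016 0.09 0 0 0 0;0.1 0.016 0.09 0 0 0 0'; python3 -c "
from h import *
plan([.588,.288,.10],94.6); snap('top','t1'); c=snap('side','s1')
cv2.imwrite('pics/s1c.png',cv2.resize(c['image'][200:360,190:350],None,fx=3.5,fy=3.5)[:,:,::-1])"
```

```text
t: 1.9
eef_pos: [0.5601, -0.056, 0.2316]
tool_rot: [0.0, 0.68, 0.733, 0.0]
contact_force: [1.1, 0.1, 0.0]
gripper_width: 0.0
t: 2.4
eef_pos: [0.5811, 0.1881, 0.2315]
tool_rot: [0.0, 0.68, 0.733, 0.0]
contact_force: [0.7, -0.2, -0.4]
gripper_width: -0.002
t: 2.9
eef_pos: [0.5868, 0.2856, 0.1365]
tool_rot: [-0.001, 0.68, 0.733, -0.004]
contact_force: [0.2, -0.1, -0.2]
gripper_width: 0.004
t 2.9 at [586.8 285.6 136.5] hd 94.32 F [ 0.2 -0.1 -0.2] w 0.004
 shift [0.0024 0.0016 0.0365]  turn [-0.45  0.21 -0.28]
```

View pics/t1.png

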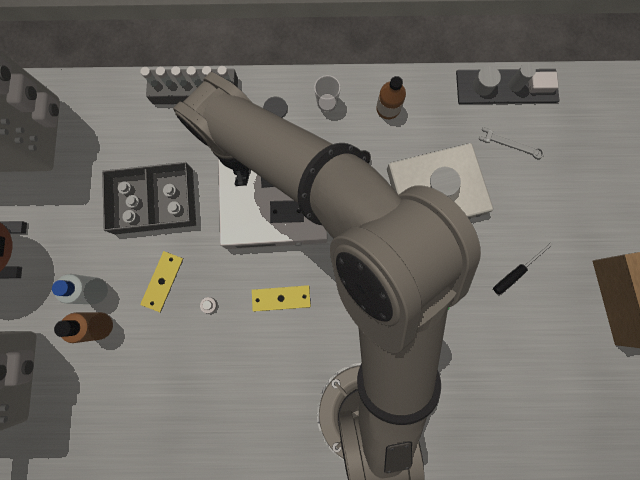

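View pics/s1c.png

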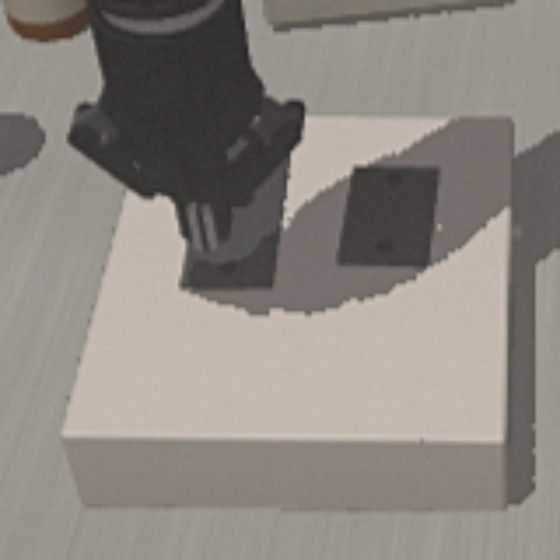

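The shut fingertips are just past the plate's far end at side px (249,271), and both plates are still in place. I'll descend with a force check.

```bash
python3 -m jog '0.003 0.002 0.03 0 0 0 0; 0.003 0.002 0.05 0 0 0 0; 0.003 0.002 0.056 0 0 0 0; 0.003 0.002 0.056 0 0 0 0'; python3 -c "
from h import *
plan([.5888,.288,.0715],94.6)"
```

```text
t: 3.4
eef_pos: [0.5922, 0.2901, 0.0865]
tool_rot: [0.0, 0.681, 0.733, 0.001]
contact_force: [-0.1, -0.3, 0.4]
gripper_width: 0.0
t 3.4 at [592.2 290.1  86.5] hd 94.21 F [-0.1 -0.3  0.4] w 0.0
 shift [-0.0019 -0.0035  0.015 ]  turn [ 0.07 -0.02 -0.39]
```

```bash
python3 -m jog '0 -0.002 0.008 0 0 -0.4 0; 0 -0.0035 0.012 0 0 -0.4 0; 0 -0.0035 0.0145 0 0 -0.4 0; 0 -0.0035 0.0145 0 0 -0.4 0'; python3 -c "
from h import *
plan([.588,.268,.0715],94.6)
c=snap('side','s2')
cv2.imwrite('pics/s2c.png',cv2.resize(c['image'][200:360,190:350],None,fx=3.5,fy=3.5)[:,:,::-1])"
```

```text
t: 3.8
eef_pos: [0.5877, 0.29, 0.0707]
tool_rot: [0.0, 0.678, 0.735, -0.0]
contact_force: [-0.2, 0.8, 0.6]
gripper_width: 0.0
t 3.8 at [587.7 290.   70.7] hd 94.67 F [-0.2  0.8  0.6] w 0.0
 shift [-0.0219 -0.0015 -0.0008]  turn [-0.01  0.01  0.07]
```

View pics/s2c.png

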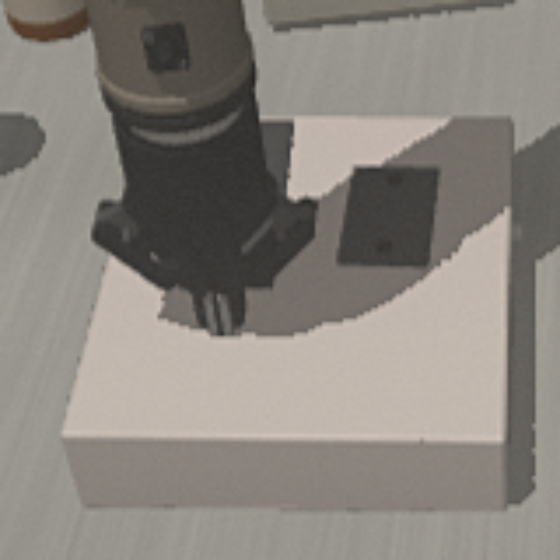

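```bash
python3 -m jog '-0.003 0 -0.0007 0 0 0 0; -0.011 0 -0.0007 0 0 0 0; -0.019 0 -0.0007 0 0 0 0; -0.027 0 -0.0007 0 0 0 0; -0.035 0 -0.0007 0 0 0 0'; python3 -m jog '-0.008 0 0 0 0 0 0; -0.016 0 0 0 0 0 0; -0.024 0 0 0 0 0 0; -0.024 0 0 0 0 0 0'; python3 -c "
from h import *
plan([.588,.228,.0715],94.6)
c=snap('side','s3'); snap('top','t3')
cv2.imwrite('pics/s3c.png',cv2.resize(c['image'][200:360,190:350],None,fx=3.5,fy=3.5)[:,:,::-1])"
```

```text
t: 4.35
eef_pos: [0.5909, 0.2543, 0.0716]
tool_rot: [0.0, 0.678, 0.735, 0.0]
contact_force: [-0.1, 0.7, 0.5]
gripper_width: -0.001
t: 4.75
eef_pos: [0.5931, 0.2294, 0.0715]
tool_rot: [0.0, 0.678, 0.735, -0.0]
contact_force: [0.1, -0.5, 0.6]
gripper_width: -0.002
t 4.75 at [593.1 229.4  71.5] hd 94.55 F [ 0.1 -0.5  0.6] w -0.002
 shift [-0.0009 -0.0052  0.    ]  turn [ 0.    0.06 -0.05]
```

View pics/s3c.png

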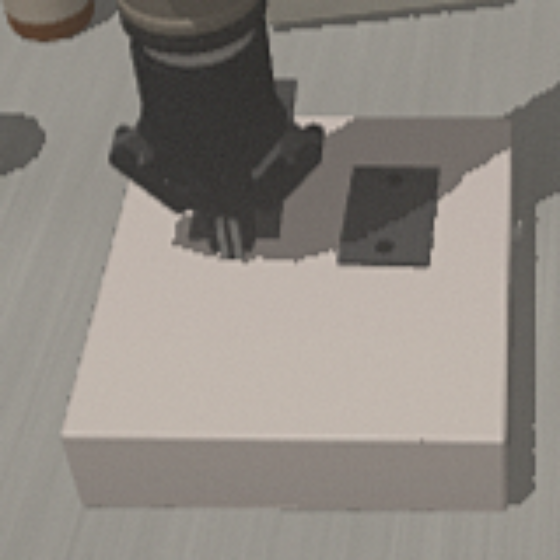

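View pics/t3.png

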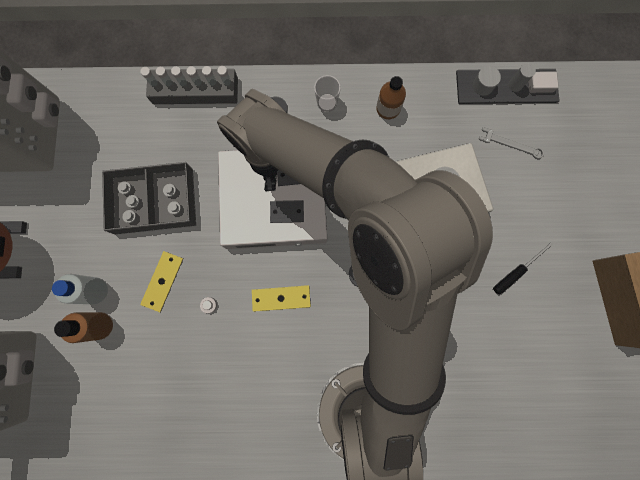

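```bash
python3 -c "
from h import *
c=eyes.read_camera('side')
for u,v in [(190,236),(279,238),(283,290)]: print(np.round(cast(c,190+u/3.5,200+v/3.5,.074)*1e3,1))
print('edge',[np.round(cast(c,u,234,.07)*1e3,1) for u in(232,337)], proj(c,[.5905,.2595,.074]))
"
```

```text
[620.7 221.1  74. ]
[565.  219.4  74. ]
[555.2 262.2  74. ]
edge [array([674.5, 110.2,  70. ]), array([426.9,  95.5,  70. ])] [254.53209884 281.10020568]
```

```bash
python3 -m jog '-0.007 0 0 0 0 0 0; -0.014 0 0 0 0 0 0; -0.021 0 0 0 0 0 0; -0.021 0 0 0 0 0 0'; python3 -m jog '0.015 0 0 0 0 0 0;0.015 0 -0.03 0 0 0 0;0.015 0 -0.08 0 0 0 0;0.015 0 -0.12 0 0 0 0;0.015 0 -0.12 0 0 0 0'; python3 -c "
from h import *
plan([.596,.065,.19],94.6)
c=snap('side','s4'); snap('top','t4')
cv2.imwrite('pics/s4c.png',cv2.resize(c['image'][190:350,190:350],None,fx=3.5,fy=3.5)[:,:,::-1])"
```

```text
t: 5.3
eef_pos: [0.5948, 0.2084, 0.0715]
tool_rot: [0.0, 0.678, 0.735, -0.0]
contact_force: [0.1, -0.6, 0.3]
gripper_width: -0.001
t: 5.8
eef_pos: [0.5959, 0.2291, 0.1982]
tool_rot: [0.002, 0.677, 0.736, 0.005]
contact_force: [0.9, 0.6, 1.0]
gripper_width: -0.002
t 5.8 at [595.9 229.1 198.2] hd 94.74 F [0.9 0.6 1. ] w -0.002
 shift [-0.1636 -0.0135  0.0073]  turn [ 0.58 -0.24  0.13]
```

View pics/s4c.png

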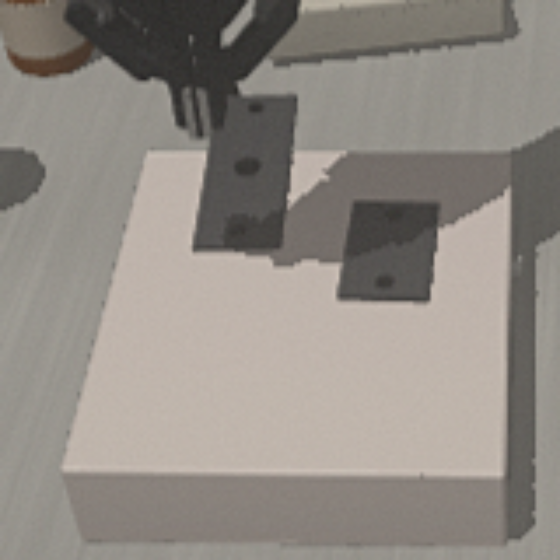

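```bash
python3 -c "
from h import *
c=eyes.read_camera('side')
for n,(u,v) in dict(fl=(193,248),fr=(282,249),nr=(297,96),nl=(228,95),dot=(248,166),e0=(146,152),e1=(335,152),e2=(510,153)).items(): print(n,np.round(cast(c,190+u/3.5,190+v/3.5,.07 if n[0]=='e' else .074)*1e3,1))
"
```

```text
fl [623.1 201.   74. ]
fr [566.7 198.4  74. ]
nr [581.9  48.2  74. ]
nl [630.4  49.9  74. ]
dot [602.6 122.5  74. ]
e0 [675.7 108.2  70. ]
e1 [547.7 100.6  70. ]
e2 [430.   94.7  70. ]
```

The plate is flat, and its centre is about 20 mm inside the edge (dot at side px (261,237), edge at row 233), so the overhang is about 55 mm. The short plate has not moved. Next I move to the overhang with open jaws.

```bash
python3 -m jog '-0.04 -0.001 0 0 0 0 0.085; -0.08 -0.002 0 0 0 0 0.085; -0.12 -0.004 0 0 0 0 0.085; -0.15 -0.004 0 0 0 0 0.085; -0.15 -0.004 0 0 0 0 0.085'; python3 -c "
from h import *
plan([.6063,.0767,.15],95.5)"
```

```text
t: 6.45
eef_pos: [0.6008, 0.0688, 0.1889]
tool_rot: [-0.0, 0.681, 0.733, -0.003]
contact_force: [-0.4, -0.6, -0.4]
gripper_width: 0.85
t 6.45 at [600.8  68.8 188.9] hd 94.22 F [-0.4 -0.6 -0.4] w 0.85
 shift [0.0076 0.0062 0.0389]  turn [-0.25  0.2  -1.28]
```

```bash
python3 -m jog '0.008 0.006 0.02 0 0 -1.2 0.085; 0.008 0.006 0.05 0 0 -1.2 0.085; 0.008 0.006 0.06 0 0 -1.2 0.085; 0.008 0.006 0.06 0 0 -1.2 0.085'; python3 -c "
from h import *
plan([.6063,.0767,.05],95.5)
c=snap('side','s5'); snap('top','t5')
cv2.imwrite('pics/s5c.png',cv2.resize(c['image'][180:340,190:350],None,fx=3.5,fy=3.5)[:,:,::-1])"
```

```text
t: 6.85
eef_pos: [0.6046, 0.0842, 0.1288]
tool_rot: [-0.002, 0.67, 0.743, -0.002]
contact_force: [-0.5, 0.3, 0.6]
gripper_width: 0.993
t 6.85 at [604.6  84.2 128.8] hd 95.92 F [-0.5  0.3  0.6] w 0.993
 shift [-0.0076  0.0013  0.0788]  turn [-0.32  0.    0.42]
```

View pics/s5c.png

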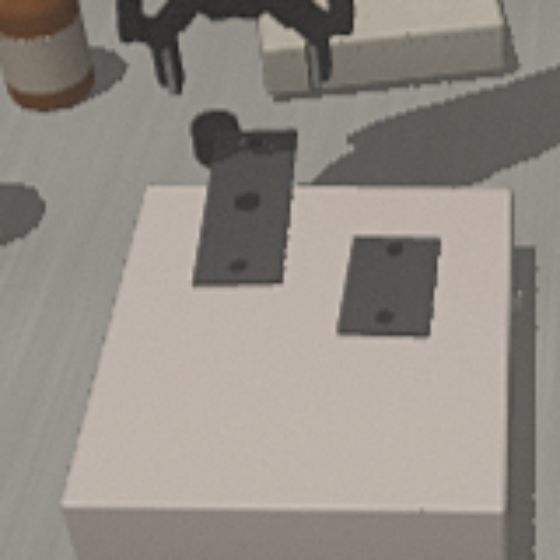

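```bash
python3 -c "
from h import *
c=eyes.read_camera('side')
print((proj(c,[.6046,.0842,.142])-[190,180])*3.5, 'axis at same height as grip', (proj(c,[.6063,.0767,.074])-[190,180])*3.5)
g=cv2.cvtColor(c['image'],cv2.COLOR_RGB2GRAY)
print(g[220,240:285], g[228,240:285])
"
```

```text
[244.2705814   84.64818397] axis at same height as grip [255.0347016  156.15412328]
[144 143 145 145 157  66  47  55  56  55  54  58  67  62  61  61  62  58
  81  84  64  53  52  49  51  68  66  64  64  63  64  64  63  59  65 150
 151 147 145 149 146 144 143 145 145] [141 142 145 145 145 146 146 152 147 131  82  80  80  81  81  77  80  85
  77  81  82  83  82  80  85  81  84  82  81  83  83  83  79  74 148 151
 147 147 146 146 148 149 120  88  86]
```

```bash
python3 -m jog '-0.006 0.003 0.015 0 0 0.4 0.085; -0.006 0.003 0.035 0 0 0.4 0.085; -0.006 0.003 0.055 0 0 0.4 0.085; -0.006 0.003 0.07 0 0 0.4 0.085; -0.006 0.003 0.078 0 0 0.4 0.085'; python3 -m jog '0 0 0 0 0 0 0.085; 0 0 0 0 0 0 0.085'; python3 -c "
from h import *
plan([.6075,.0767,.05],95.5)
c=snap('side','s6')
cv2.imwrite('pics/s6c.png',cv2.resize(c['image'][180:340,190:350],None,fx=3.5,fy=3.5)[:,:,::-1])"
```

```text
t: 7.5
eef_pos: [0.6098, 0.0776, 0.052]
tool_rot: [-0.0, 0.673, 0.74, -0.001]
contact_force: [0.1, 0.1, 0.2]
gripper_width: 0.996
t: 7.7
eef_pos: [0.6108, 0.0784, 0.054]
tool_rot: [0.0, 0.673, 0.74, 0.0]
contact_force: [-0.5, 0.5, 0.8]
gripper_width: 1.0
t 7.7 at [610.8  78.4  54. ] hd 95.46 F [-0.5  0.5  0.8] w 1.0
 shift [-0.0014 -0.0034  0.004 ]  turn [ 0.05 -0.01 -0.04]
```

View pics/s6c.png

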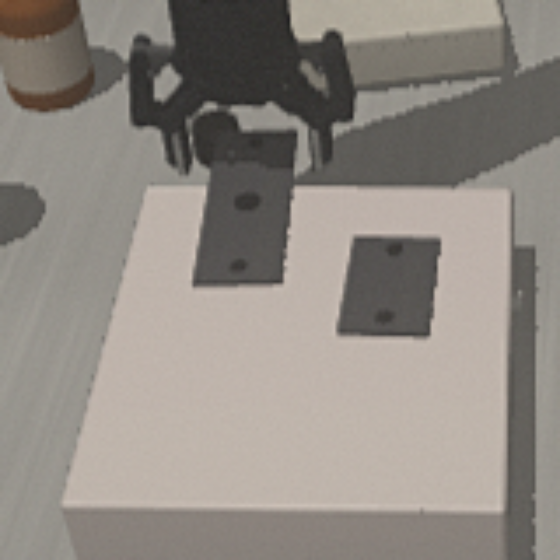

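```bash
python3 -m jog '-0.001 -0.003 0.004 0 0 0 0.085; -0.001 -0.003 0.004 0 0 0 0.06; -0.001 -0.003 0.004 0 0 0 0.05; -0.001 -0.003 0.004 0 0 0 0.04; -0.001 -0.003 0.004 0 0 0 0.04' 90;  python3 -m jog '0 0 0 0 0 0 0.04; 0 0 0 0 0 0 0.04;0 0 0 0 0 0 0.04' 90; python3 -c "
from h import *
plan([.6075,.0767,.05],95.5)
c=snap('side','s7')
cv2.imwrite('pics/s7c.png',cv2.resize(c['image'][180:340,190:350],None,fx=3.5,fy=3.5)[:,:,::-1])"
```

```text
t: 8.25
eef_pos: [0.6076, 0.0768, 0.0502]
tool_rot: [0.0, 0.673, 0.74, 0.0]
contact_force: [-2.0, -0.7, 5.0]
gripper_width: 0.621
t: 8.55
eef_pos: [0.6076, 0.0769, 0.0502]
tool_rot: [0.0, 0.673, 0.74, 0.0]
contact_force: [-1.4, -1.3, 6.0]
gripper_width: 0.626
t 8.55 at [607.6  76.9  50.2] hd 95.46 F [-1.4 -1.3  6. ] w 0.626
 shift [-0.0002 -0.0002  0.0002]  turn [ 0.03  0.02 -0.04]
```

View pics/s7c.png

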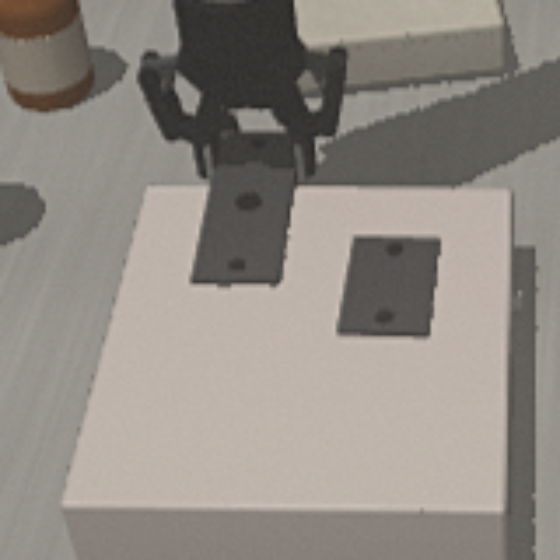

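The jaws hold the plate at crop (255,155) with opening 0.626 (about 53 mm). I'll lift a little and check.

```bash
python3 -m jog '0 0 -0.015 0 0 0 0.04; 0 0 -0.03 0 0 0 0.04; 0 0 -0.05 0 0 0 0.04;  0 0 -0.07 0 0 0 0.04;0 0 -0.07 0 0 0 0.04' 90; python3 -c "
from h import *
plan([.6075,.0767,.12],95.5)
c=snap('side','s8')
cv2.imwrite('pics/s8c.png',cv2.resize(c['image'][150:310,190:350],None,fx=3.5,fy=3.5)[:,:,::-1])"
```

```text
t: 9.1
eef_pos: [0.6097, 0.0777, 0.1235]
tool_rot: [0.002, 0.673, 0.74, 0.003]
contact_force: [1.5, -0.3, -0.9]
gripper_width: 0.622
t 9.1 at [609.7  77.7 123.5] hd 95.46 F [ 1.5 -0.3 -0.9] w 0.622
 shift [-0.0008 -0.0023  0.0035]  turn [ 0.37 -0.03 -0.04]
```

View pics/s8c.png

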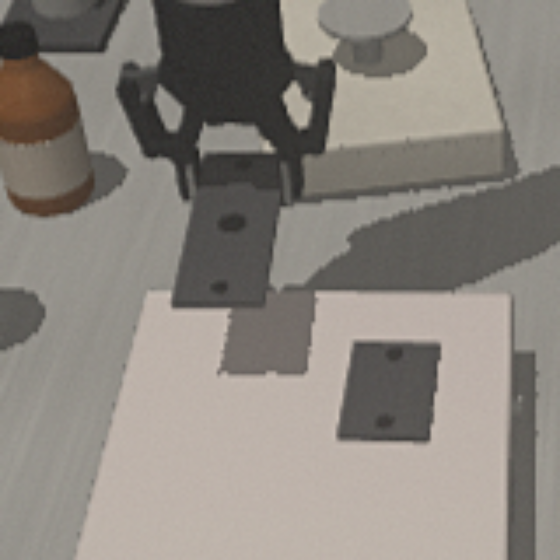

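```bash
cat >> h.py <<'E'
def planehit(c,u,v,p0,hd):
    K=np.array(c["intrinsics"]);p=np.array(c["position"]);M=q2R(c["orientation"])
    d=np.linalg.inv(K)@np.array([u,v,1.]); d=M@np.array([d[0],-d[1],-d[2]])
    return p,d
E
python3 -c "
from h import *
c=eyes.read_camera('side'); o,p,M,h=st()
pos,Rm=np.array(c['position']),q2R(c['orientation'])
for s in (2,0,-2,-4,-6):   # far end droop deg
    t=np.radians(s); ax=np.array([np.cos(np.radians(95.46))*np.cos(t),np.sin(np.radians(95.46))*np.cos(t),-np.sin(t)])
    g=p+[0,0,.024]
    print(s,[np.round((proj(c,g+ax*L)-[190,150])*3.5,0) for L in (-.03,.045,.12)])
print(np.round(p,4))
"
```

```text
2 [array([245., 151.]), array([235., 225.]), array([224., 307.])]
0 [array([245., 153.]), array([235., 223.]), array([223., 302.])]
-2 [array([246., 154.]), array([234., 221.]), array([222., 296.])]
-4 [array([246., 155.]), array([234., 219.]), array([221., 291.])]
-6 [array([246., 156.]), array([234., 217.]), array([220., 285.])]
[0.6077 0.077  0.1203]
```

```bash
python3 -m jog '-0.02 0 -0.02 0 0 0 0.04; -0.06 0 -0.04 0 0 0 0.04; -0.1 0 -0.05 0 0 0 0.04;  -0.14 0 -0.05 0 0 0 0.04;-0.18 0 -0.05 0 0 0 0.04' 90; python3 -c "
from h import *
plan([.5724,-.2523,.17],95.5)"
```

```text
t: 9.7
eef_pos: [0.624, -0.1039, 0.1689]
tool_rot: [-0.0, 0.673, 0.74, -0.0]
contact_force: [0.9, -0.3, -1.9]
gripper_width: 0.625
t 9.7 at [ 624.  -103.9  168.9] hd 95.47 F [ 0.9 -0.3 -1.9] w 0.625
 shift [-0.1428 -0.0655 -0.0011]  turn [-0.06 -0.   -0.03]
```

```bash
python3 -m jog '-0.035 -0.016 0 0 0 0 0.04; -0.07 -0.032 0 0 0 0 0.04; -0.105 -0.048 0 0 0 0 0.04;  -0.13 -0.06 0 0 0 0 0.04;-0.143 -0.066 0 0 0 0 0.04' 90; python3 -m jog '0 0 0.015 0 0 0 0.04; 0 0 0.035 0 0 0 0.04;0 0 0.05 0 0 0 0.04;0 0 0.06 0 0 0 0.04;0 0 0.06 0 0 0 0.04'; python3 -c "
from h import *
plan([.5724,-.2523,.0802],95.5)
c=snap('side','s9'); d=snap('top','t9')
cv2.imwrite('pics/s9c.png',cv2.resize(c['image'][90:220,220:360],None,fx=4,fy=4)[:,:,::-1])
cv2.imwrite('pics/t9c.png',cv2.resize(d['image'][130:250,370:510],None,fx=4,fy=4)[:,:,::-1])"
```

```text
t: 10.2
eef_pos: [0.5702, -0.2543, 0.1681]
tool_rot: [-0.001, 0.674, 0.739, -0.001]
contact_force: [-0.2, 0.2, -1.7]
gripper_width: 0.627
t: 10.7
eef_pos: [0.5717, -0.2491, 0.1074]
tool_rot: [-0.002, 0.672, 0.741, -0.0]
contact_force: [0.1, -0.0, -1.6]
gripper_width: 0.626
t 10.7 at [ 571.7 -249.1  107.4] hd 95.57 F [ 0.1 -0.  -1.6] w 0.626
 shift [-0.0033  0.0005  0.0272]  turn [-0.16 -0.12  0.07]
```

View pics/s9c.png

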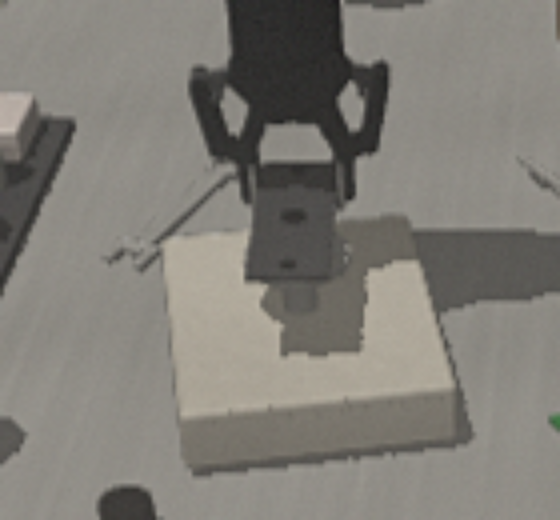

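View pics/t9c.png

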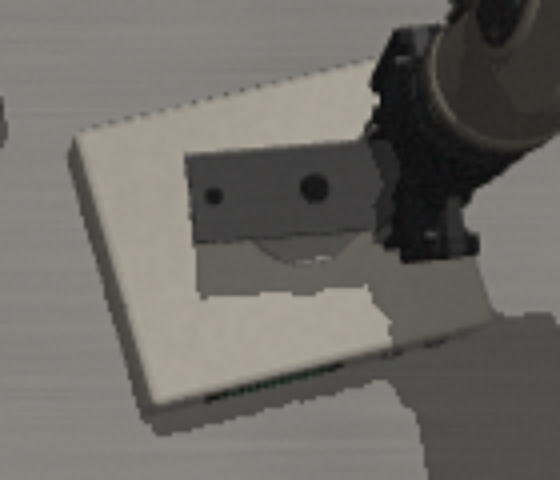

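```bash
python3 -c "
from h import *
c=eyes.read_camera('side');d=eyes.read_camera('top'); p=st()[1]; z=p[2]+.0238
print(np.round(p,4),np.round(cast(d,370+314/4,130+188/4,z),4),np.round(cast(c,220+292/4,90+216/4,z),4))
print('far edge top', np.round(cast(d,370+189/4,130+198/4,z),4), 'side',np.round(cast(c,220+289/4,90+278/4,z),4))
plan([.5724,-.2523,.082],95.5)
"
```

```text
[ 0.5732 -0.2508  0.1103] [ 0.5664 -0.2056  0.1341] [ 0.5661 -0.1958  0.1341]
far edge top [ 0.5611 -0.13    0.1341] side [ 0.5576 -0.1184  0.1341]
t 10.9 at [ 573.2 -250.8  110.3] hd 95.48 F [-0.2  1.7 -1.5] w 0.622
 shift [-0.0014 -0.001   0.0283]  turn [ 0.08  0.03 -0.02]
```

The plate hangs nearly flat over the pan, with its dot at top px (448.5,177) and side px (293,144), about 2 mm off centre. I'll lower it while watching the force.

```bash
python3 -m jog '0 0 0.01 0 0 0 0.04; 0 0 0.018 0 0 0 0.04;0 0 0.022 0 0 0 0.04;0 0 0.024 0 0 0 0.04; 0 0 0.024 0 0 0 0.04'; python3 -m jog '0 0 0.001 0 0 0 0.04; 0 0 0.002 0 0 0 0.04; 0 0 0.002 0 0 0 0.04'; python3 -c "
from h import *
plan([.5724,-.251,.0802],95.5)
c=snap('side','s10')
cv2.imwrite('pics/s10c.png',cv2.resize(c['image'][90:220,220:360],None,fx=4,fy=4)[:,:,::-1])"
```

```text
t: 11.4
eef_pos: [0.5722, -0.2508, 0.085]
tool_rot: [-0.0, 0.673, 0.74, -0.0]
contact_force: [0.2, -0.0, -1.2]
gripper_width: 0.624
t: 11.7
eef_pos: [0.5724, -0.2509, 0.0836]
tool_rot: [0.0, 0.673, 0.74, 0.0]
contact_force: [-0.1, -0.3, -1.1]
gripper_width: 0.621
t 11.7 at [ 572.4 -250.9   83.6] hd 95.46 F [-0.1 -0.3 -1.1] w 0.621
 shift [-0.0001 -0.      0.0034]  turn [ 0.01  0.01 -0.04]
```

View pics/s10c.png

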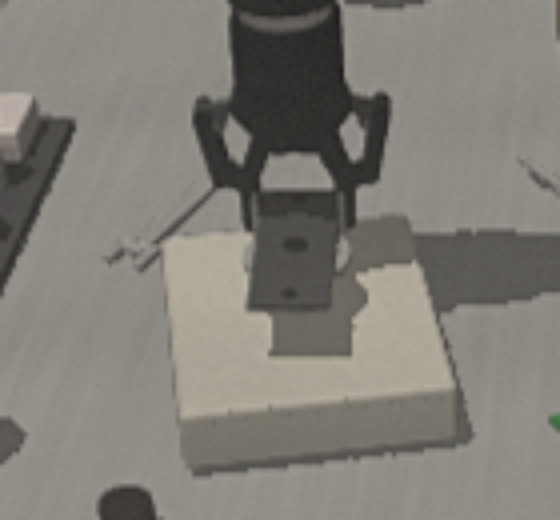

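Still hanging (force −1.1 N, the plate's weight). I'll go lower in small steps.

```bash
python3 -m jog '0 0 0.001 0 0 0 0.04; 0 0 0.002 0 0 0 0.04; 0 0 0.002 0 0 0 0.04'; python3 -m jog '0 0 0.0005 0 0 0 0.04; 0 0 0.001 0 0 0 0.04; 0 0 0.001 0 0 0 0.04'
```

```text
t: 12.05
eef_pos: [0.5723, -0.2509, 0.0814]
tool_rot: [-0.0, 0.673, 0.74, -0.0]
contact_force: [-0.1, 0.2, -1.4]
gripper_width: 0.622
t: 12.35
eef_pos: [0.5725, -0.2509, 0.0807]
tool_rot: [0.0, 0.673, 0.74, -0.0]
contact_force: [-0.3, -0.3, 0.9]
gripper_width: 0.618
```

```bash
python3 -m jog '0 0 0.0005 0 0 0 0.04; 0 0 0.0005 0 0 0 0.04'; python3 -c "
from h import *
d=snap('top','t11'); cv2.imwrite('pics/t11c.png',cv2.resize(d['image'][130:250,370:510],None,fx=4,fy=4)[:,:,::-1])
plan([.5724,-.251,.0802],95.5)"
```

```text
t: 12.55
eef_pos: [0.5724, -0.2509, 0.0806]
tool_rot: [0.0, 0.673, 0.74, -0.0]
contact_force: [-2.0, 0.4, 4.4]
gripper_width: 0.625
t 12.6 at [ 572.5 -250.9   80.6] hd 95.46 F [-2.9  0.2  5.5] w 0.622
 shift [-0.0001 -0.0001  0.0004]  turn [ 0.    0.02 -0.04]
```

View pics/t11c.png

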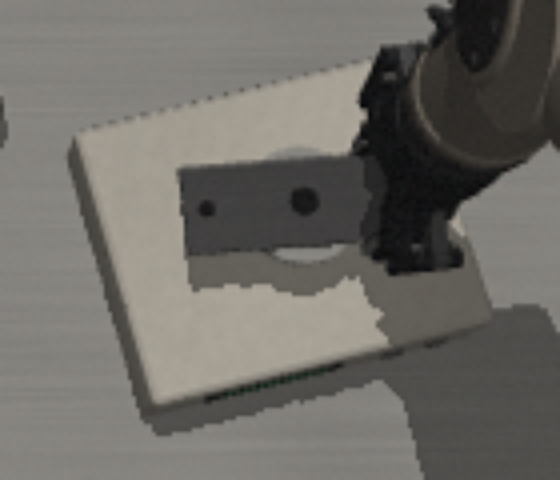

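The plate is on the pan (+5 N). Its dot at top px (446,180) matches the pan centre at (445,180). I'll release and withdraw.

```bash
python3 -m jog '0 0 0 0 0 0 0.062; 0 0 0 0 0 0 0.07; 0 0 0 0 0 0 0.08; 0 0 0 0 0 0 0.085; 0 0 0 0 0 0 0.085' 30; python3 -m jog '0 0 0 0 0 0 0.085; 0 0 -0.01 0 0 0 0.085;0 0 -0.03 0 0 0 0.085;0 0 -0.06 0 0 0 0.085;0 0 -0.1 0 0 0 0.085'; python3 -m jog '-0.04 0 -0.03 0 0 0 0.085; -0.08 0 -0.05 0 0 0 0.085; -0.12 0 -0.05 0 0 0 0.085; -0.12 0 -0.05 0 0 0 0.085'; python3 -c "
from h import *
c=snap('side','s12'); d=snap('top','t12')
def rects(c,roi,z,th):
    x0,y0,x1,y1=roi; g=cv2.cvtColor(c['image'],cv2.COLOR_RGB2GRAY)[y0:y1,x0:x1]
    cs,_=cv2.findContours((g<th).astype(np.uint8),cv2.RETR_EXTERNAL,cv2.CHAIN_APPROX_NONE)
    for k in cs:
        if cv2.contourArea(k)<300: continue
        P=np.array([cast(c,a+x0,b+y0,z)[:2] for a,b in k[:,0]],np.float32)
        r=cv2.minAreaRect(P*1000); print(np.round(r[0],1),np.round(r[1],1),round(r[2],2))
rects(d,(405,155,490,210),.104,80); rects(d,(240,155,322,228),.074,120)
rects(c,(285,233,320,287),.074,120)
cv2.imwrite('pics/s12c.png',cv2.resize(c['image'][50:300,200:350],None,fx=2.4,fy=2.4)[:,:,::-1])
cv2.imwrite('pics/t12c.png',cv2.resize(d['image'][130:250,370:510],None,fx=4,fy=4)[:,:,::-1])"
```

```text
t: 13.1
eef_pos: [0.5724, -0.2508, 0.0799]
tool_rot: [-0.0, 0.673, 0.74, 0.0]
contact_force: [0.3, -0.2, 0.7]
gripper_width: 0.996
t: 13.6
eef_pos: [0.5714, -0.2505, 0.1803]
tool_rot: [-0.001, 0.673, 0.74, -0.0]
contact_force: [1.2, -0.2, 0.2]
gripper_width: 0.997
t: 14.0
eef_pos: [0.5822, -0.3784, 0.2312]
tool_rot: [0.002, 0.676, 0.737, -0.001]
contact_force: [-0.5, -0.5, -1.3]
gripper_width: 0.996
[ 564.7 -205.9] [ 61.6 151.3] 4.25
[500.3 189.2] [86.2 57.1] 89.81
[499.8 194.5] [57.1 86.8] 1.27
```

View pics/s12c.png

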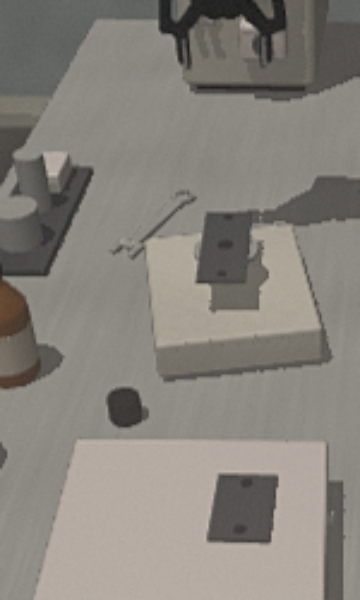

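View pics/t12c.png

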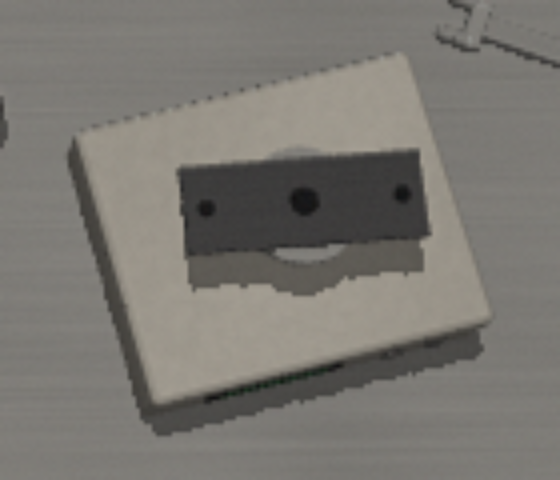

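The plate lies flat on the pan (top px (446,180)), within about 4 mm of centre. The short plate's measured position is unchanged, and the gripper is clear of everything. I'm handing in.

```bash
python3 -m jog '0 0 0 0 0 0 0.085; 0 0 0 0 0 0 0.085; 0 0 0 0 0 0 0.085'; python3 -c "
from h import *
print(workorder.hand_in())"
```

```text
t: 14.4
eef_pos: [0.5842, -0.3689, 0.2302]
tool_rot: [-0.0, 0.672, 0.741, 0.0]
contact_force: [-0.3, 0.0, -0.3]
gripper_width: 0.998
the job is handed in; nothing more can be done
None
```

I slid the long plate over the slotted edge, gripped it across the overhanging end, set it on the balance pan, let go, and handed the job in at about 14.4 s.

- **Slide:** with the fingers shut, I pushed the plate's far end until about 55 mm stuck out. Its centre was then about 20 mm inside the edge, and it was still flat on the stand.
- **Placing:** I lowered the plate until the wrist force showed contact (about 5 N), then opened the jaws and backed away.
- **Last checks:** the top view puts the plate's centre about 3 mm from the pan's centre, and it looks flat in both views. The short plate measures the same as at the start in both views. The gripper was clear of everything.
- **Disagreements:** the top and side cameras differed by about 4 to 5 mm in y on both plates, more than the stated 2 mm calibration. They differed by more on the held plate, mostly because the arm was still settling. I used values in between, and the push contact agreed with those.

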